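# Close and zero the bench thickness gauge

### The arm

A 7-joint arm with a two-finger parallel gripper is mounted at the origin on the work surface. World frame = base frame: x ahead of the robot, y to its left, z up, the work surface at z = 0. Lengths are in mm, angles in rad, forces in N, time in s.
With the tool pointing down it reaches from about 375 to 925 mm from the base axis. Payload 3.1 kg.
Tool frame: the origin (TCP) lies midway between the tips of the shut fingers; the grasp point (between the pads) lies 19 mm behind it (ctrl.hold_point_z is the distance from the TCP to the grasp point, in mm); z points along the fingers, y is the line along which they close (so a half turn about z gives the same grasp; the last joint's range is limited). The gripper opens to 85 mm and grips with 20 to 120 N. Pads are 22 mm wide; open, the fingers measure 114 mm over their backs; the gripper's body (76 mm by 85 mm) begins 54 mm behind the grasp point. The pads swing forward as they close: fully open they stand 13 mm farther back than shut.
Start: joints at [1.141, 0.383, 0.044, 1.598, -0.018, 1.161, -0.05], TCP at [211.754, -614.543, 231.269] pointing down, gripper open.
Joint ranges: [-2.61, 2.61], [-0.41, 2.15], [-1.48, 1.57], [0, 2.5], [-1.57, 4.71], [0.05, 1.97], [-2.85, 2.85]. Speed limits (rad/s): [2.79, 2.79, 3.14, 3.14, 3.14, 3.14, 3.14].

### API

Orientations are given as a 3x3 rotation matrix whose columns are the frame's x, y, z axes.
In Python, from cell import ctrl, imaging, finish_job, look_for, silhouettes, mark_of gives the robot as it stands. The module is installed in compiled form; this text tells all that it offers.
- The arm moves only by the tool move_arm, never from a script. Its argument "plan" is a list of rows, each an object with "offset": the shift along the tool's x, y, z as a fraction of full scale, a list of three; "dr": the turn, a rotation vector about the tool's x, y, z as a fraction of full scale, a list of three. A call has 1 to 20 rows; each row shifts and turns the commanded pose from where the row before left it, along the tool's axes as they then stand; what a row does not reach is not made up. Full scale, the value 1, is 0.03 m for a shift and 4 degrees for a turn. A row lasts 1/12 s, in which the tool goes at most 41.7 mm and 7.16 degrees, less where a joint would pass 70% of its speed; a pose out of reach is approached as far as the arm can. A call with a number of a shift or a turn outside -1 to 1 is refused whole. A call with a gripper value outside its range is refused whole. "jaw" is the finger opening in mm, from 0 to 85.4, set as the call begins (left out, the last holds). The fingers move at their own pace and stop on an object; "grip_force" is the grip in N (left out, the last holds). Time passes only in rows, so rows that do not move let the fingers close. It gives the time, the measured TCP pose, the force, the opening and the grip force at its end, in the units of the state.
- ctrl.get_state(): the state, without advancing time (a new reading comes with each control period).
- imaging.read_camera(name): name is "scene" or "top" or "wrist"; returns (picture, depth): 480x640x3 uint8, red, green, blue; 480x640 float32, mm along the optical axis (not along the pixel's ray), 0 where there is no reading.
- imaging.camera_model(name): a dict with "fx", "fy", "cx", "cy" (pixels), "k1" (the pictures are not rectified: a ray, as slopes to the right and down, at radius r is drawn at 1 + k1 r^2 times it, then the intrinsics apply), "eye" and "orientation" of the camera in the world; the wrist camera has in their place "hand_eye" (4x4, takes a point from camera to tool coordinates, whose origin is the TCP and whose axes are the flange's). Camera axes: x right, y down, z forward; pixel columns grow to the right and rows downward; lengths in mm; the calibration is good to about 2 mm. A picture is of the moment at which its call begins: read the wrist's pose just before it. camera_model takes no time and is no camera call.
- finish_job(): hands the job in; it is judged then, once.
Trained networks look in the newest picture that a camera, given by its name, has taken for a name from the list of things; names that differ only in an ending like _2 or _b are one class to them, and where a whole thing is asked for, a point or a joint stands for the part that bears it (a point fixed in the world has none). Each returns a list of dicts, best first, with "conf" (0 to 1); they miss things now and then, are a little off and sometimes report something else, mostly with a low value. They report only what shows in the picture. A call takes as long as a camera call. They do not tell look-alikes from the thing itself.
- look_for(camera, query): "extent" ([left, top, width, height] in pixels, round what is visible of it).
- silhouettes(camera, query): "mask" (480x640 bool, what is visible of it) and "extent" ([left, top, width, height] in pixels, round what is visible of it).
- mark_of(camera, query): "centre" ([row, column] in pixels: a listed point, or the origin of a listed thing).
The state is a dict: "clock": time; "joints": joint angles; "joint_velocities": joint speeds; "tau": joint torques, N m; "ee_pos": TCP position; "tcp_rot": TCP orientation; "contact_force": force on the tool from outside, world axes, zero at the start; "moment": the same for the moment, N m; "gripper_width": opening from 0.0 (shut) to 1.0 (fully open); "gripper_force": force on a finger pad.
Only numpy, scipy, OpenCV 4.12 (cv2) and the standard library are available. Lean on these libraries where they do the work, as an engineer would, in place of code of your own. Each camera call takes 0.05 s, during which the arm holds its last target. There are 200 camera calls.

### The job

Zero the bench thickness gauge with its jaws closed and empty: first draw the leftover aluminium test bar out of the jaws and lay it flat in the open shallow tray. Then push the gauge's lever down until the detent holds it there by itself, press the small recessed zero button fully in with the stylus (never with the fingers, and not before the lever is latched), and stand the stylus back in its holder. Leave the lever latched and do not disturb the loose things standing about.

Things in the scene. Friction and masses are not known exactly. Their poses are not given: they have to be found in the camera images.
- gauge: Bench thickness gauge, fixed. Origin on the bench under the middle of its jaws; x to its rear, y to its left, z up (mm, this frame). Grey base x -120..80, y -55..55, 20 high. Column x 40..80, y -22..22. White head x -20..80, y -20..20, z 100..150, lever and detent brackets on it up to z 180, y -22..38. Black readout pod on its right: x -113..2, y -118..-52, top z 35
- jaw (a point): Middle of the top of the steel specimen table (40 in gauge x, 100 in gauge y), 34 mm above the bench; axes as the gauge's. A round foot (22 across) on a spindle hangs over it, its underside 22 mm above it while the lever is up, down on it when latched; the lever drives the foot, so a bar left in the jaws stops the lever
- lever (a joint): Lever angle: 0 up (it springs back if let go early), detent snaps at 0.36 to 0.46; latched it rests at about 0.51 by itself (stop at 0.56). Pivot axis along gauge y through gauge x 45, z 165 mm; the arm points to the gauge's front (-x), 0.40 rad above level at 0, 0.12 rad below level when latched. The paddle needs about 3 to 8 N
- paddle (a point): Middle of the upper face of the black paddle (44 along the arm, 36 wide, 12 thick) at the lever's front end, 180 mm from the pivot. About 240 mm above the bench when up, 150 when latched; x axis along the arm, towards the pivot
- zero (a joint): Travel of the zero button: 0 out, 0.004 m fully in (about 4 N)
- zero_mouth (a point): Centre of the mouth of the round recess (14 mm across) over the zero button, in the pod's top face, 35 mm above the bench. The 12 mm button's face lies 6 mm below it and moves straight down 4 mm
- coupon: Aluminium test bar of dog-bone shape, 150 long (its y axis), 8 thick, 20 wide over the 45 mm long end tabs, 12 wide at the waist, 60 g. Origin: centre of its underside. It lies on the gauge's table under the foot, across the gauge, sticking out far on the gauge's left (+y) side
- tray: Open shallow blue tray, fixed: 200 (x) by 110 (y) by 30 high outside, walls and floor 4 thick. Origin: centre of its underside
- holder: Grey stylus holder block, fixed, 60 x 60 x 60, with a 16 mm wide, 56 mm deep upright hole in the middle of its top. Origin: centre of its underside
- stylus: Stylus standing upright in the holder, 125 long, 40 g. Origin: middle of its tip face; z axis along it towards the handle. Tip 6 thick for 18 mm, widening to an 11 mm shaft, collar 26 across at 52..56 mm (it rests on the holder's top), black round handle 14 thick from 56 to 125 mm
- jar: Bystander: small amber jar, 44 across, 58 high, near the lever's left. Origin: centre of underside
- carton: Bystander: small cardboard carton 55 x 45 x 45 high, behind the gauge's left side. Origin: centre of underside
- tape: Bystander: roll of paper tape, 60 across, 22 high, lying flat behind the pod. Origin: centre of underside
- driver: Bystander: screwdriver 150 long lying on the bench to the right of and below the raised lever. Origin about its middle
- can: Bystander: aluminium can 52 across, 180 high, at the back left. Origin: centre of underside
- bottle: Bystander: clear bottle 80 across, 190 high, at the back right. Origin: centre of underside
Things that resemble listed ones, but are neither listed nor needed, are in the scene too. Of the things like the coupon, leave any that is purple; of the rest the smaller one is meant.

How it is judged (in metres and radians):
On the way, in this order (a step that is already met when the one before it is completed fails the run):
1. the test bar lies flat in the tray, let go (x of coupon in the frame of tray between -0.1 and 0.1 m and y of coupon in the frame of tray between -0.055 and 0.055 m and z of coupon in the frame of tray below 0.012 m and angle between coupon's own z axis and vertical below 0.08 rad and linear speed of coupon below 0.03 m/s and contact force between coupon and the fingers below 0.3 N), for 0.2 s.
2. the lever is latched down with nothing pressing it (value of joint lever above 0.49 rad and contact force between lever and the arm below 0.3 N and contact force between lever and the fingers below 0.3 N), for 0.3 s.
3. the zero button is fully in, pressed by the stylus, with the lever latched (value of joint zero above 0.003 m and contact force between stylus and zero above 1 N and value of joint lever above 0.49 rad), for 0.1 s.
At the end, for the whole second after the job is handed in: The lever stays latched (beyond 0.49 rad), the zero button is out again, the test bar lies flat inside the tray (underside within 12 mm of its base, tilt under 0.08 rad), and the stylus stands in its holder with its collar down on the top (within 6 mm) and upright within 0.12 rad, at rest (all of step 1 and value of joint lever above 0.49 rad and value of joint zero below 0.0015 m and horizontal distance between stylus and holder below 0.007 m and z of stylus in the frame of holder between 0.003 and 0.014 m and angle between stylus's own z axis and vertical below 0.12 rad and linear speed of stylus below 0.03 m/s); the robot touches nothing.
It fails at once if a finger or the arm presses the zero button (contact force between zero and the fingers above 0.5 N or contact force between zero and the arm above 0.5 N).
It fails at once if the zero button is pressed while the lever is not latched (value of joint zero above 0.002 m and not (value of joint lever above 0.49 rad)).
It fails at once if a bystander is shoved more than 25 mm or knocked over (distance of any of jar, carton, tape, driver, can, bottle from where it was at the start of the episode above 0.025 m or angle between any of jar, carton, tape, can, bottle's own z axis and vertical above 0.4 rad).
It also fails if it takes over 72 s, if anything falls off the work surface, if the arm or the gripper's body presses on something with over 40 N, if the wrist force passes 120 N, or if a joint passes its speed limit or range.

## Working session

There is one attempt and no reset: what is moved stays moved. The work goes in short steps, Python scripts to look and compute and a tool call to move; the robot and the scene stay as the last step left them, time stands still between calls to the robot, and variables do not carry over. Pictures are saved under pics/ and viewed, at most 10 in all, crops included, and the job is handed in when it is done.

Besides the shell and the picture viewer there is one more tool, called after "Call:" as name([rows], argument=value, ...), one row to a line, values as JSON. move_arm: Moves the arm, as the interface text tells. Its arguments: {"type":"object","properties":{"plan":{"type":"array"},"jaw":{"type":"number"},"grip_force":{"type":"number"}},"required":["plan"]}

```bash
mkdir -p pics; cat > h.py <<'E'
import numpy as np, cv2
from cell import ctrl, imaging, finish_job, look_for, silhouettes, mark_of
def pose(cam):
    m=imaging.camera_model(cam)
    if 'hand_eye' in m:
        s=ctrl.get_state(); T=np.eye(4); T[:3,:3]=np.array(s['tcp_rot']); T[:3,3]=s['ee_pos']
        T=T@np.array(m['hand_eye']); return m,T[:3,:3],T[:3,3]
    return m,np.array(m['orientation']),np.array(m['eye'])
def rays(m,uv):
    uv=np.atleast_2d(np.asarray(uv,float))
    d=np.stack([(uv[:,0]-m['cx'])/m['fx'],(uv[:,1]-m['cy'])/m['fy']],1); p=d.copy()
    for _ in range(20): p=d/(1+m['k1']*(p**2).sum(1,keepdims=True))
    return np.c_[p,np.ones(len(p))]
def pts(P,uv,dep):  # P=(m,R,t)
    m,R,t=P; return (rays(m,uv)*np.asarray(dep,float).reshape(-1,1))@R.T+t
def onz(P,uv,z):
    m,R,t=P; r=rays(m,uv)@R.T; return t+r*((z-t[2])/r[:,2:3])
def proj(P,X):
    m,R,t=P; c=(np.atleast_2d(X)-t)@R; p=c[:,:2]/c[:,2:]; p=p*(1+m['k1']*(p**2).sum(1,keepdims=True))
    return np.c_[p[:,0]*m['fx']+m['cx'],p[:,1]*m['fy']+m['cy']]
def cloud(P,depth,mask):
    v,u=np.nonzero(mask&(depth>0)); return pts(P,np.c_[u,v],depth[v,u])
E
python3 - <<'E'
from h import *
for c in ['scene','top']:
    P=pose(c); im,d=imaging.read_camera(c); cv2.imwrite(f'pics/{c}0.png',im[:,:,::-1]); np.save(f'{c}_d.npy',d)
    print(c,P[2].round(),P[1][:,2].round(2))
    for q in ['gauge','coupon','tray','holder','stylus','jar','carton','tape','driver','can','bottle','paddle','zero_mouth','jaw']:
        for r in mark_of(c,q)[:4]:
            u=np.array(r['centre'])[::-1]; i,j=int(u[1]),int(u[0]); 
            print(q,round(r['conf'],2),u.round(),pts(P,u,d[min(max(i,0),479),min(max(j,0),639)]).round()[0])
print(ctrl.get_state()['clock'])
E
```

```text
scene [1102.  119.  757.] [-0.7  -0.15 -0.7 ]
gauge 0.76 [323. 333.] [655.  28.  86.]
coupon 0.93 [336. 332.] [616.  45.  37.]
coupon 0.71 [470. 261.] [338. 304.  10.]
coupon 0.71 [266. 212.] [ 278. -207.    7.]
tray 0.97 [196. 271.] [ 502. -302.    1.]
holder 0.83 [480. 338.] [572. 313.  45.]
holder 0.63 [448. 428.] [761. 258.  44.]
stylus 0.74 [481. 337.] [570. 314.  45.]
stylus 0.24 [337. 408.] [766.  76.  43.]
jar 0.6 [392. 300.] [502. 140.  22.]
carton 0.92 [335. 406.] [765.  73.  44.]
carton 0.41 [322. 338.] [663.  26.  82.]
tape 0.82 [256. 334.] [ 632. -115.   -0.]
tape 0.18 [298. 251.] [401. -89.  14.]
driver 0.52 [158. 370.] [ 773. -243.   50.]
driver 0.51 [299. 250.] [401. -86.  17.]
driver 0.16 [354. 209.] [489.  45. 240.]
can 0.78 [447. 428.] [762. 256.  44.]
bottle 0.77 [158. 369.] [ 773. -243.   50.]
bottle 0.75 [338. 406.] [762.  77.  41.]
bottle 0.39 [195. 269.] [ 501. -304.    4.]
bottle 0.33 [444. 429.] [760. 254.  36.]
paddle 0.57 [355. 210.] [489.  47. 239.]
zero_mouth 0.69 [304. 282.] [503. -48.  31.]
zero_mouth 0.63 [339. 330.] [613.  50.  40.]
zero_mouth 0.62 [
[... 429 characters left out ...]
311.  52.]
jar 0.95 [250. 242.] [487. 128.  58.]
jar 0.4 [160. 219.] [532. 314.  57.]
jar 0.23 [160. 215.] [540. 314.  64.]
carton 0.76 [279. 127.] [731.  73.  46.]
carton 0.72 [290. 232.] [494.  42. 241.]
carton 0.45 [289. 182.] [594.  46. 170.]
carton 0.31 [249. 240.] [492. 129.  54.]
tape 0.68 [363. 178.] [ 631. -109.    2.]
driver 0.67 [351. 291.] [388. -83.  24.]
can 0.74 [194. 126.] [721. 245.  88.]
bottle 0.86 [439. 129.] [ 715. -251.  122.]
bottle 0.53 [247. 242.] [487. 134.  58.]
bottle 0.32 [192. 130.] [717. 251.  73.]
paddle 0.74 [291. 233.] [493.  41. 237.]
zero_mouth 0.81 [332. 235.] [507. -42.  16.]
jaw 0.69 [303. 187.] [580.  20. 202.]
jaw 0.68 [329. 238.] [498. -36.  33.]
1.5
```

View pics/scene0.png

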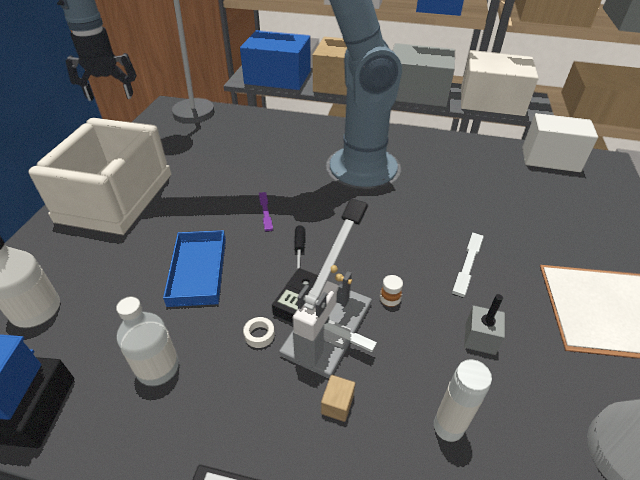

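View pics/top0.png

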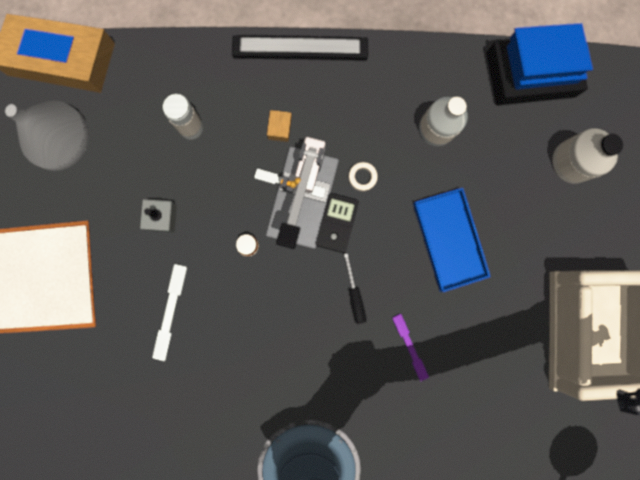

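The bars are: in the gauge (scene 365,343), the longer white one (468,263) and the purple one (266,212). The one in the gauge is the smaller non-purple bar and sits as described, so I choose it. Next I fit the poses.

```bash
cat > fit.py <<'E'
from h import *
from scipy.optimize import least_squares
B=[(-120,80,-55,55,0,20),(40,80,-22,22,20,150),(-20,80,-20,20,100,150),(-113,2,-118,-52,0,35),(-20,20,-50,50,20,34)]
def sdf(X,b):
    b=np.array(b,float).reshape(3,2); c=b.mean(1); h=(b[:,1]-b[:,0])/2
    q=abs(X-c)-h; return np.linalg.norm(np.maximum(q,0),axis=1)+np.minimum(q.max(1),0)
def g2w(p,X): 
    c,s=np.cos(p[2]),np.sin(p[2]); return np.asarray(X)@np.array([[c,s,0],[-s,c,0],[0,0,1]])+[p[0],p[1],0]
def w2g(p,X):
    c,s=np.cos(p[2]),np.sin(p[2]); return (X-[p[0],p[1],0])@np.array([[c,-s,0],[s,c,0],[0,0,1]])
if __name__=='__main__':
    C={}
    for c in ['scene','top']:
        d=np.load(f'{c}_d.npy'); P=pose(c); C[c]=cloud(P,d,d>0)
        for nm,q in [('bench',(abs(C[c][:,2])<8)&(abs(C[c][:,0]-400)<300)&(abs(C[c][:,1])<400))]: print(c,np.median(C[c][q,2]),C[c][q,2].std())
    for use in [['scene'],['top'],['scene','top']]:
        X=np.vstack([C[c] for c in use]); X=X[(np.hypot(X[:,0]-600,X[:,1]-10)<190)&(X[:,2]>8)&(X[:,2]<152)]
        best=None
        for a in np.arange(-.8,.9,.2):
            f=lambda p: np.clip(np.min([abs(sdf(w2g(p,X),b)) for b in B],0),0,40)
            r=least_squares(f,[600,15,a],loss='soft_l1',f_scale=2,x_scale=[10,10,.1],diff_step=1e-4)
            if best is None or r.cost<best.cost: best=r
        p=best.x; print(use,p,np.median(f(p)),len(X)); 
    np.save('g.npy',p)
    for c in C:
        X=w2g(p,C[c]); q=X[(abs(X[:,0])<25)&(X[:,1]>58)&(X[:,1]<170)&(X[:,2]>25)&(X[:,2]<55)]
        print('bar',c,len(q),q.min(0),q.max(0),q.mean(0)); yy=q[:,1]
        if len(q)>5: print('slope',np.polyfit(q[:,1],q[:,0],1))
    for c in C:
        im=cv2.imread(f'pics/{c}0.png'); d=np.load(f'{c}_d.npy'); P=pose(c)
        hsv=cv2.cvtColor(im,cv2.COLOR_BGR2HSV); m=(abs(hsv[...,0].astype(int)-110)<15)&(hsv[...,1]>120)
        Y=cloud(P,d,m); Y=Y[(np.hypot(Y[:,0]-500,Y[:,1]+300)<140)&(Y[:,2]<45)]
        print('tray',c,cv2.minAreaRect(Y[:,:2].astype(np.float32)), np.percentile(Y[:,2],[5,50,95]))
        Y=C[c]; Y=Y[(np.hypot(Y[:,0]-550,Y[:,1]-312)<70)&(Y[:,2]>50)&(Y[:,2]<67)]
        print('holder',c,cv2.minAreaRect(Y[:,:2].astype(np.float32)),Y.mean(0))
        Y=C[c]; Y=Y[(np.hypot(Y[:,0]-550,Y[:,1]-312)<70)&(Y[:,2]>72)&(Y[:,2]<150)]
        print('stylus',c,len(Y),Y.mean(0),Y.max(0))
E
python3 fit.py
```

```text
scene -0.913883338115852 1.7809028885793778
top -0.5780859379556205 2.8209269809330006
['scene'] [ 6.05812515e+02  1.98386842e+01 -2.83151291e-01] 1.9361520506777197 8145
['top'] [ 6.09685178e+02  2.15480103e+01 -1.98689916e-01] 2.7696216954790733 7012
['scene', 'top'] [ 6.05906156e+02  1.95836235e+01 -2.60438478e-01] 2.2122834638241784 15157
bar scene 273 [-11.61327193  58.55153337  31.94328543] [ 10.23586538 104.93868473  44.31064522] [ 0.83880427 82.37242145 40.22425975]
slope [-0.00268031  1.0595877 ]
bar top 218 [-10.04638309  58.09837741  34.51027285] [ 10.94621409 104.78091636  48.6977618 ] [ 0.3972995  81.21199972 41.24544099]
slope [ 0.01295533 -0.65482904]
tray scene ((499.0599060058594, -299.19024658203125), (204.3067169189453, 111.69607543945312), 17.272825241088867) [ 0.85308942  3.83808924 28.5825608 ]
holder scene ((540.6069946289062, 324.0608825683594), (61.48088836669922, 63.8136100769043), 86.61788177490234) [545.76958497 322.89755634  58.65198931]
stylus scene 210 [543.93133996 322.69455255 107.60954031] [548.6038863  330.61504555 134.99911442]
tray top ((501.2152404785156, -303.693603515625), (208.52871704101562, 122.6534423828125), 17.281848907470703) [-1.18543786  4.05739001 29.18776576]
holder top ((540.66162109375, 323.9049377441406), (62.99527359008789, 60.76118850708008), 87.4354248046875) [539.69512708 321.39351637  59.4642928 ]
stylus top 86 [540.12734773 322.17368473 114.83614334] [547.0157751  330.80312413 136.59382262]
```

```bash
python3 - <<'E'
import cv2
a=cv2.imread('pics/scene0.png')[190:380,250:520]; b=cv2.imread('pics/top0.png')[120:310,130:400]
import numpy as np
cv2.imwrite('pics/crop1.png',np.vstack([cv2.resize(a,None,fx=1.55*1,fy=1.55),cv2.resize(b,None,fx=1.55,fy=1.55)])) 
E
```

```text
(no output)
```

View pics/crop1.png

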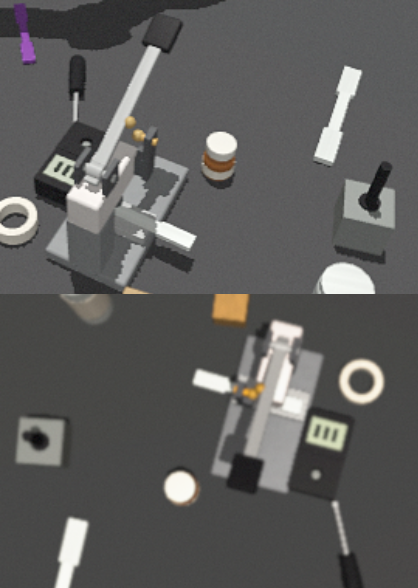

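The crop shows the bar in the gauge with its free tab at crop (175,237), clear of the jar (220,155). Poses agree across both cameras.

```bash
cat >> h.py <<'E'
from scipy.spatial.transform import Rotation as Ro
def go(p,yaw_y=None,R=None):
    """rows (fractions total) to reach TCP p; yaw_y: world xy direction wanted for tool y (tool down)"""
    s=ctrl.get_state(); R0=np.array(s['tcp_rot']); off=R0.T@(np.array(p)-s['ee_pos'])
    if R is None and yaw_y is not None:
        y=np.array([*yaw_y,0.]); y/=np.linalg.norm(y)
        c=[np.c_[np.cross(k*y,[0,0,-1]),k*y,[0,0,-1]] for k in (1,-1)]
    else: c=[R0 if R is None else R]
    print('pos',np.round(s['ee_pos'],1),'t',round(s['clock'],2),'j7',np.round(s['joints'],2),'w',round(s['gripper_width'],3),'F',np.round(s['contact_force'],1),s['gripper_force'])
    print('offset mm',off.round(1),'=rows',(off/30).round(2))
    for Rt in c: print('  dr deg (tool)',np.degrees(Ro.from_matrix(R0.T@Rt).as_rotvec()).round(1))
E
python3 - <<'E'
from h import *; from fit import g2w
g=np.load('g.npy'); print(np.array(ctrl.get_state()['tcp_rot']).round(3))
t=g2w(g,[[0.5,93,0]])[0]; print(t); d=g2w(g,[[1,0,0]])[0]-g2w(g,[[0,0,0]])[0]
go([t[0],t[1],290],d[:2])
E
```

```text
[[ 0.945  0.326  0.   ]
 [ 0.326 -0.945  0.   ]
 [ 0.    -0.    -1.   ]]
[630.33719164 109.31864738   0.        ]
pos [ 211.8 -614.5  231.3] t 1.5 j7 [ 1.14  0.38  0.04  1.6  -0.02  1.16 -0.05] w 0.999 F [-0.7 -0.9 -0.3] 0.0
offset mm [ 631.6 -548.   -58.7] =rows [ 21.05 -18.27  -1.96]
  dr deg (tool) [ -0.   -0.  -56.1]
  dr deg (tool) [ -0.    0.  123.9]
```

Call:
move_arm([
  {"offset":[0.2,-0.2,-0.5],"dr":[0,0,0]},
  {"offset":[0.5,-0.4,-0.5],"dr":[0,0,0]},
  {"offset":[0.9,-0.78,-0.5],"dr":[0,0,0]},
  {"offset":[0.9,-0.78,-0.5],"dr":[0,0,0]},
  {"offset":[0.9,-0.78,0],"dr":[0,0,0]},
  {"offset":[0.9,-0.78,0],"dr":[0,0,0]},
  {"offset":[0.9,-0.78,0],"dr":[0,0,0]},
  {"offset":[0.9,-0.78,0],"dr":[0,0,0]},
  {"offset":[0.9,-0.78,0],"dr":[0,0,0]},
  {"offset":[0.9,-0.78,0],"dr":[0,0,0]},
  {"offset":[0.9,-0.78,0],"dr":[0,0,0]},
  {"offset":[0.9,-0.78,0],"dr":[0,0,0]},
  {"offset":[0.9,-0.78,0],"dr":[0,0,0]},
  {"offset":[0.9,-0.78,0],"dr":[0,0,0]},
  {"offset":[0.9,-0.78,0],"dr":[0,0,0]},
  {"offset":[0.9,-0.78,0],"dr":[0,0,0]},
  {"offset":[0.9,-0.78,0],"dr":[0,0,0]},
  {"offset":[0.9,-0.78,0],"dr":[0,0,0]},
  {"offset":[0.9,-0.78,0],"dr":[0,0,0]},
  {"offset":[0.9,-0.78,0],"dr":[0,0,0]},
], jaw=60)

```text
clock: 3.17
ee_pos: [548.6, -32.1, 292.9]
tcp_rot: [[0.945, 0.326, 0.002], [0.326, -0.945, -0.001], [0.001, 0.001, -1.0]]
contact_force: [0.3, -0.6, 0.5]
gripper_width: 0.703
gripper_force: 0.0
```

Call:
move_arm([
  {"offset":[0.9,-0.78,0],"dr":[0,0,0]},
  {"offset":[0.9,-0.78,0],"dr":[0,0,0]},
  {"offset":[0.9,-0.78,0],"dr":[0,0,0]},
  {"offset":[0.9,-0.78,0],"dr":[0,0,0]},
  {"offset":[0.8,-0.7,0],"dr":[0,0,0]},
  {"offset":[0,0,0],"dr":[0,0,-1]},
  {"offset":[0,0,0],"dr":[0,0,-1]},
  {"offset":[0,0,0],"dr":[0,0,-1]},
  {"offset":[0,0,0],"dr":[0,0,-1]},
  {"offset":[0,0,0],"dr":[0,0,-1]},
  {"offset":[0,0,0],"dr":[0,0,-1]},
  {"offset":[0,0,0],"dr":[0,0,-1]},
  {"offset":[0,0,0],"dr":[0,0,-1]},
  {"offset":[0,0,0],"dr":[0,0,-1]},
  {"offset":[0,0,0],"dr":[0,0,-1]},
  {"offset":[0,0,0],"dr":[0,0,-1]},
  {"offset":[0,0,0],"dr":[0,0,-1]},
  {"offset":[0,0,0],"dr":[0,0,-1]},
  {"offset":[0,0,0],"dr":[0,0,-1]},
])

```text
clock: 4.75
ee_pos: [635.3, 117.4, 292.7]
tcp_rot: [[0.255, 0.967, 0.001], [0.967, -0.255, -0.001], [-0.0, 0.001, -1.0]]
contact_force: [0.3, -0.1, 0.5]
gripper_width: 0.701
gripper_force: 0.0
```

```bash
python3 - <<'E'
from h import *; from fit import g2w,w2g
g=np.load('g.npy'); t=g2w(g,[[0.5,93,0]])[0]; d=g2w(g,[[1,0,0]])[0]-g2w(g,[[0,0,0]])[0]
go([t[0],t[1],130],d[:2])
P=pose('wrist'); im,dp=imaging.read_camera('wrist'); cv2.imwrite('pics/w1.png',im[:,:,::-1]); np.savez('w1.npz',im=im,d=dp,R=P[1],t=P[2])
X=cloud(P,dp,dp>0); G=w2g(g,X); q=G[(abs(G[:,0])<30)&(G[:,1]>62)&(G[:,1]<130)&(G[:,2]>25)&(G[:,2]<50)]
print(len(q),q.min(0),q.max(0),q.mean(0),np.polyfit(q[:,1],q[:,0],1))
E
```

```text
pos [635.3 117.4 292.7] t 4.75 j7 [ 0.28  0.42 -0.7   1.51  0.27  1.31 -0.7 ] w 0.701 F [ 0.3 -0.1  0.5] 0.0
offset mm [ -9.1  -3.  162.7] =rows [-0.3  -0.1   5.42]
  dr deg (tool) [0.1 0.  0.1]
  dr deg (tool) [-0.000e+00  1.000e-01 -1.799e+02]
848 [-11.15497669  62.00792163  37.19924596] [  8.28314677 102.57550684  45.40835796] [-1.6681314  82.90550981 42.68878586] [ 0.01358593 -2.79447965]
```

View pics/w1.png

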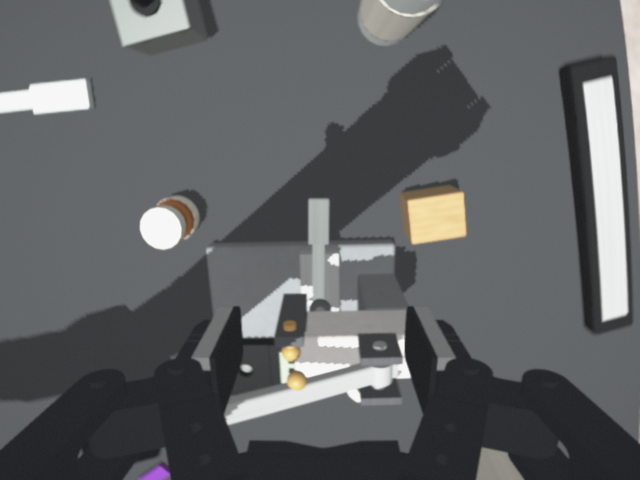

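Call:
move_arm([
  {"offset":[-0.37,-0.13,0.5],"dr":[0,0,0]},
  {"offset":[0,0,1],"dr":[0,0,0]},
  {"offset":[0,0,1],"dr":[0,0,0]},
  {"offset":[0,0,1],"dr":[0,0,0]},
  {"offset":[0,0,1],"dr":[0,0,0]},
  {"offset":[0,0,1],"dr":[0,0,0]},
  {"offset":[0,0,1],"dr":[0,0,0]},
  {"offset":[0,0,1],"dr":[0,0,0]},
  {"offset":[0,0,0.9],"dr":[0,0,0]},
  {"offset":[0,0,0.5],"dr":[0,0,0]},
  {"offset":[0,0,0.2],"dr":[0,0,0]},
  {"offset":[0,0,0],"dr":[0,0,0]},
  {"offset":[0,0,0],"dr":[0,0,0]},
])

```text
clock: 5.88
ee_pos: [630.1, 108.0, 19.8]
tcp_rot: [[0.259, 0.966, 0.002], [0.966, -0.259, 0.0], [0.001, 0.002, -1.0]]
contact_force: [0.6, 1.0, 0.6]
gripper_width: 0.703
gripper_force: 0.0
```

Call:
move_arm([
  {"offset":[0,0,0],"dr":[0,0,0]},
  {"offset":[0,0,0],"dr":[0,0,0]},
  {"offset":[0,0,0],"dr":[0,0,0]},
  {"offset":[0,0,0],"dr":[0,0,0]},
  {"offset":[0,0,0],"dr":[0,0,0]},
  {"offset":[0,0,0],"dr":[0,0,0]},
  {"offset":[0,0,0],"dr":[0,0,0]},
  {"offset":[0,0,0],"dr":[0,0,0]},
  {"offset":[0,0,0],"dr":[0,0,0]},
  {"offset":[0,0,0],"dr":[0,0,0]},
], jaw=5, grip_force=50)

```text
clock: 6.72
ee_pos: [629.9, 107.8, 19.1]
tcp_rot: [[0.258, 0.966, 0.002], [0.966, -0.258, 0.0], [0.001, 0.002, -1.0]]
contact_force: [1.3, 1.1, 5.2]
gripper_width: 0.219
gripper_force: 50.0
```

Call:
move_arm([
  {"offset":[0,0,-0.1],"dr":[0,0,0]},
  {"offset":[0,0,-0.1],"dr":[0,0,0]},
  {"offset":[0.2,0,0],"dr":[0,0,0]},
  {"offset":[0.4,0,0],"dr":[0,0,0]},
  {"offset":[0.5,0,0],"dr":[0,0,0]},
  {"offset":[0.5,0,0],"dr":[0,0,0]},
  {"offset":[0.5,0,0],"dr":[0,0,0]},
  {"offset":[0.5,0,0],"dr":[0,0,0]},
  {"offset":[0.5,0,0],"dr":[0,0,0]},
  {"offset":[0.4,0,0],"dr":[0,0,0]},
  {"offset":[0,0,-0.3],"dr":[0,0,0]},
  {"offset":[0,0,-0.6],"dr":[0,0,0]},
  {"offset":[0,0,-0.8],"dr":[0,0,0]},
])

```text
clock: 7.8
ee_pos: [654.1, 207.9, 73.7]
tcp_rot: [[0.258, 0.966, -0.005], [0.966, -0.258, -0.003], [-0.004, -0.004, -1.0]]
contact_force: [0.7, 0.0, -1.0]
gripper_width: 0.218
gripper_force: 49.4
```

Call:
move_arm([
  {"offset":[0,0,-1],"dr":[0,0,0]},
  {"offset":[0,0,-1],"dr":[0,0,0]},
  {"offset":[0,0,-1],"dr":[0,0,0]},
  {"offset":[0,0,-1],"dr":[0,0,0]},
  {"offset":[0,0,-1],"dr":[0,0,0]},
  {"offset":[0,0,-1],"dr":[0,0,0]},
  {"offset":[0,0,-1],"dr":[0,0,0]},
  {"offset":[0,0,-1],"dr":[0,0,0]},
  {"offset":[0,0,-0.3],"dr":[0,0,0]},
  {"offset":[0,0,0],"dr":[0,0,0]},
])

```text
clock: 8.63
ee_pos: [657.6, 209.5, 329.3]
tcp_rot: [[0.259, 0.966, 0.008], [0.966, -0.259, 0.002], [0.004, 0.007, -1.0]]
contact_force: [-0.2, 0.6, -0.7]
gripper_width: 0.222
gripper_force: 49.4
```

```bash
python3 - <<'E'
from h import *; from fit import g2w,w2g
a=np.radians(17.28); tx=np.array([np.cos(a),np.sin(a)])
# bar axis = tool x; bar extends from TCP ~11 beyond (+x tool) and ~139 behind
im,d=imaging.read_camera('wrist'); P=pose('wrist'); X=cloud(P,d,d>0)
s=ctrl.get_state(); T=(X-s['ee_pos'])@np.array(s['tcp_rot'])
q=T[(abs(T[:,1])<16)&(abs(T[:,2]+24)<12)&(abs(T[:,0])<170)]; print('bar in tool',len(q),q.min(0) if len(q) else 0,q.max(0) if len(q) else 0)
im,d=imaging.read_camera('top'); P=pose('top'); X=cloud(P,d,d>0); T=(X-s['ee_pos'])@np.array(s['tcp_rot'])
q=T[(abs(T[:,1])<16)&(abs(T[:,2]+23)<14)&(abs(T[:,0])<170)]; print('bar in tool',len(q),q.min(0) if len(q) else 0,q.max(0) if len(q) else 0)
h=np.histogram(q[:,0],np.arange(-170,60,10)); print(h[0],h[1][0])
C=np.array([500.,-301.])
for s in (1,-1):
    go([*(C+s*64*tx),300],[-tx[1],tx[0]])
E
```

```text
bar in tool 8990 [-41.22355896 -15.97132926 -35.99651229] [ 11.42188756  15.98218624 -12.04060476]
bar in tool 496 [-137.14955342  -12.64815796  -25.44875337] [-56.71882484   8.67157812 -11.35675569]
[ 0  0  0 55 73 80 81 76 51 48 30  2  0  0  0  0  0  0  0  0  0  0] -170
pos [655.6 208.3 323.6] t 8.73 j7 [ 0.1   0.49 -0.68  1.35  0.3   1.41 -0.83] w 0.22 F [ 0.  -0.2 -0.8] 49.36994969844818
offset mm [-498.    35.8   24.2] =rows [-16.6    1.19   0.81]
  dr deg (tool) [-1.000e-01  0.000e+00 -1.223e+02]
  dr deg (tool) [ 0.   0.1 57.7]
pos [655.6 208.3 323.6] t 8.73 j7 [ 0.1   0.49 -0.68  1.35  0.3   1.41 -0.83] w 0.22 F [ 0.  -0.2 -0.8] 49.36994969844818
offset mm [-566.4  -72.5   24.3] =rows [-18.88  -2.42   0.81]
  dr deg (tool) [-1.000e-01  0.000e+00 -1.223e+02]
  dr deg (tool) [ 0.   0.1 57.7]
```

Call:
move_arm([
  {"offset":[-0.4,0.03,0],"dr":[0,0,0]},
  {"offset":[-0.8,0.06,0],"dr":[0,0,0]},
  {"offset":[-1,0.07,0],"dr":[0,0,0]},
  {"offset":[-1,0.07,0],"dr":[0,0,0]},
  {"offset":[-1,0.07,0],"dr":[0,0,0]},
  {"offset":[-1,0.07,0],"dr":[0,0,0]},
  {"offset":[-1,0.07,0],"dr":[0,0,0]},
  {"offset":[-1,0.07,0],"dr":[0,0,0]},
  {"offset":[-1,0.07,0],"dr":[0,0,0]},
  {"offset":[-1,0.07,0],"dr":[0,0,0]},
  {"offset":[-1,0.07,0],"dr":[0,0,0]},
  {"offset":[-1,0.07,0],"dr":[0,0,0]},
  {"offset":[-1,0.07,0],"dr":[0,0,0]},
  {"offset":[-1,0.07,0],"dr":[0,0,0]},
  {"offset":[-1,0.07,0],"dr":[0,0,0]},
  {"offset":[-1,0.07,0],"dr":[0,0,0]},
  {"offset":[-0.9,0.07,0],"dr":[0,0,0]},
  {"offset":[-0.5,0.07,0],"dr":[0,0,0]},
])

```text
clock: 10.23
ee_pos: [558.1, -287.4, 321.1]
tcp_rot: [[0.266, 0.964, -0.006], [0.964, -0.266, -0.001], [-0.002, -0.006, -1.0]]
contact_force: [-1.0, -1.3, -0.5]
gripper_width: 0.222
gripper_force: 49.4
```

Call:
move_arm([
  {"offset":[0,0,0],"dr":[0,0,1]},
  {"offset":[0,0,0],"dr":[0,0,1]},
  {"offset":[0,0,0],"dr":[0,0,1]},
  {"offset":[0,0,0],"dr":[0,0,1]},
  {"offset":[0,0,0],"dr":[0,0,1]},
  {"offset":[0,0,0.5],"dr":[0,0,1]},
  {"offset":[0,0,0.8],"dr":[0,0,1]},
  {"offset":[0,0,0.8],"dr":[0,0,1]},
  {"offset":[0,0,0.8],"dr":[0,0,1]},
  {"offset":[0,0,0.8],"dr":[0,0,1]},
  {"offset":[0,0,0.8],"dr":[0,0,1]},
  {"offset":[0,0,0.8],"dr":[0,0,1]},
  {"offset":[0,0,0.7],"dr":[0,0,1]},
  {"offset":[0,0,0.5],"dr":[0,0,1]},
  {"offset":[0,0,0],"dr":[0,0,0.4]},
  {"offset":[0,0,0],"dr":[0,0,0]},
])

```text
clock: 11.57
ee_pos: [559.6, -280.0, 125.7]
tcp_rot: [[0.954, 0.299, -0.006], [0.299, -0.954, 0.003], [-0.005, -0.005, -1.0]]
contact_force: [0.1, -0.4, 0.6]
gripper_width: 0.22
gripper_force: 49.4
```

```bash
python3 - <<'E'
from h import *
a=np.radians(17.28); tx=np.array([np.cos(a),np.sin(a)]); C=np.array([500.,-301.])
go([*(C+64*tx),8],[-tx[1],tx[0]])
E
```

```text
pos [ 559.6 -280.   125.7] t 11.57 j7 [ 0.66  0.47 -0.33  1.72  0.18  0.98 -1.01] w 0.22 F [ 0.1 -0.4  0.6] 49.39633011817932
offset mm [  1.5   3.  117.7] =rows [0.05 0.1  3.92]
  dr deg (tool) [  -0.4   -0.5 -179.9]
  dr deg (tool) [-0.3  0.3  0.1]
```

Call:
move_arm([
  {"offset":[0.05,0.1,0.6],"dr":[0,0,0]},
  {"offset":[0,0,0.9],"dr":[0,0,0]},
  {"offset":[0,0,0.9],"dr":[0,0,0]},
  {"offset":[0,0,0.8],"dr":[0,0,0]},
  {"offset":[0,0,0.4],"dr":[0,0,0]},
  {"offset":[0,0,0.2],"dr":[0,0,0]},
  {"offset":[0,0,0.1],"dr":[0,0,0]},
  {"offset":[0,0,0],"dr":[0,0,0]},
  {"offset":[0,0,0],"dr":[0,0,0]},
])

```text
clock: 12.32
ee_pos: [565.9, -284.4, 13.8]
tcp_rot: [[0.954, 0.299, 0.003], [0.299, -0.954, -0.001], [0.002, 0.002, -1.0]]
contact_force: [0.3, 0.2, -1.0]
gripper_width: 0.223
gripper_force: 49.4
```

Call:
move_arm([
  {"offset":[0,0,0],"dr":[0,0,0]},
  {"offset":[0,0,0],"dr":[0,0,0]},
  {"offset":[0,0,0],"dr":[0,0,0]},
  {"offset":[0,0,0],"dr":[0,0,0]},
  {"offset":[0,0,0],"dr":[0,0,0]},
  {"offset":[0,0,0],"dr":[0,0,0]},
], jaw=45)

```text
clock: 12.82
ee_pos: [564.7, -283.9, 12.5]
tcp_rot: [[0.954, 0.299, 0.0], [0.299, -0.954, -0.0], [0.0, 0.0, -1.0]]
contact_force: [0.0, -0.6, 0.3]
gripper_width: 0.527
gripper_force: 0.0
```

Call:
move_arm([
  {"offset":[0,0,-0.4],"dr":[0,0,0]},
  {"offset":[0,0,-0.8],"dr":[0,0,0]},
  {"offset":[0,0,-1],"dr":[0,0,0]},
  {"offset":[0,0,-1],"dr":[0,0,0]},
  {"offset":[0,0,-1],"dr":[0,0,0]},
  {"offset":[0,0,-1],"dr":[0,0,0]},
  {"offset":[0,0,-1],"dr":[0,0,0]},
  {"offset":[0,0,-1],"dr":[0,0,0]},
  {"offset":[0,0,-1],"dr":[0,0,0]},
  {"offset":[0,0,-0.6],"dr":[0,0,0]},
], jaw=0)

```text
clock: 13.65
ee_pos: [566.0, -284.2, 281.6]
tcp_rot: [[0.954, 0.299, 0.006], [0.3, -0.954, -0.003], [0.005, 0.004, -1.0]]
contact_force: [-0.0, 0.4, 0.0]
gripper_width: -0.003
gripper_force: 0.0
```

```bash
python3 - <<'E'
from h import *; from fit import g2w,w2g
im,d=imaging.read_camera('wrist'); P=pose('wrist'); cv2.imwrite('pics/w2.png',im[:,:,::-1])
X=cloud(P,d,d>0); a=np.radians(17.28); tx=np.array([np.cos(a),np.sin(a)]); C=np.array([500.,-301.])
L=np.c_[(X[:,:2]-C)@tx,(X[:,:2]-C)@[-tx[1],tx[0]],X[:,2]]
q=L[(abs(L[:,0])<90)&(abs(L[:,1])<45)&(L[:,2]>8.5)&(L[:,2]<60)]; print(len(q),q.min(0),q.max(0),q.mean(0))
g=np.load('g.npy'); s=ctrl.get_state()
im,dd=imaging.read_camera('scene');Ps=pose('scene')
for c,q in [('scene','paddle'),('scene','zero_mouth')]:
    for r in mark_of(c,q)[:2]: u=np.array(r['centre'])[::-1]; print(q,r['conf'],u,w2g(g,pts(Ps,u,dd[int(u[1]),int(u[0])])))
E
```

```text
4586 [-87.66511861 -44.99922213   8.50055415] [89.91885953 44.96044624 18.68898003] [30.03760425 -4.18496088 11.75658554]
paddle 0.94 [355.9 207.9] [[-120.39472651   -2.63201376  243.33523014]]
zero_mouth 0.72 [196.8 271.8] [[  -9.31426026 -325.78801344   11.02034335]]
zero_mouth 0.64 [307.5 282.2] [[-89.02419755 -87.1185191   25.50662871]]
```

View pics/w2.png

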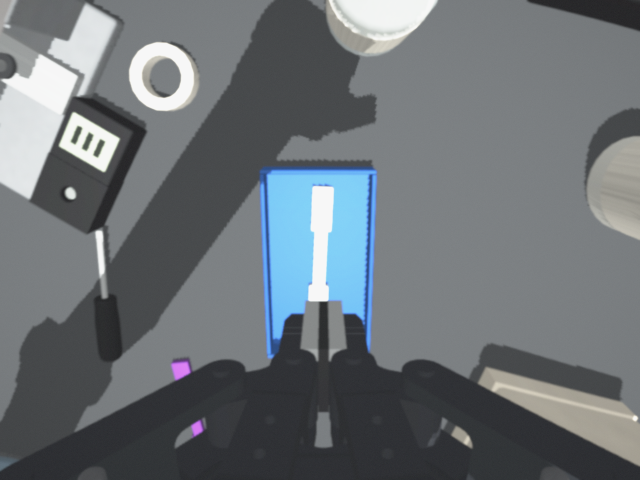

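The wrist view shows the bar flat in the tray at (320,185–300), zero button at about (70,193), tape at (163,76). Next the lever.

```bash
python3 - <<'E'
from h import *; from fit import g2w,w2g
g=np.load('g.npy'); im=cv2.imread('pics/w2.png'); P=pose('wrist')
c=im[175:212,50:90].min(2); v,u=np.nonzero(c>170); uv=np.array([u.mean()+50,v.mean()+175]); print('button px',uv,len(u)); 
b=onz(P,uv,29)[0]; print('button world',b,'gauge',w2g(g,b[None]))
t=g2w(g,[[-127,-1.5,0]])[0]; print(t); go([t[0],t[1],281])
E
```

```text
button px [ 70.15662651 193.07228916] 83
button world [497.93612155 -46.60099042  29.        ] gauge [[-87.28615793 -91.7554256   29.        ]]
[482.80270028  50.83724983   0.        ]
pos [ 564.6 -283.8  277.1] t 13.85 j7 [ 0.68  0.34 -0.36  1.58  0.12  1.25 -0.96] w -0.0 F [-0.5  0.  -0.7] 0.0
offset mm [  22.2 -343.8   -4.2] =rows [  0.74 -11.46  -0.14]
  dr deg (tool) [0. 0. 0.]
```

Call:
move_arm([
  {"offset":[0,-0.4,0],"dr":[0,0,0]},
  {"offset":[0.07,-0.8,0],"dr":[0,0,0]},
  {"offset":[0.07,-1,0],"dr":[0,0,0]},
  {"offset":[0.07,-1,0],"dr":[0,0,0]},
  {"offset":[0.07,-1,0],"dr":[0,0,0]},
  {"offset":[0.07,-1,0],"dr":[0,0,0]},
  {"offset":[0.07,-1,0],"dr":[0,0,0]},
  {"offset":[0.07,-1,0],"dr":[0,0,0]},
  {"offset":[0.07,-1,0],"dr":[0,0,0]},
  {"offset":[0.07,-1,0],"dr":[0,0,0]},
  {"offset":[0.07,-1,0],"dr":[0,0,0]},
  {"offset":[0.07,-0.8,0],"dr":[0,0,0]},
  {"offset":[0.04,-0.46,0],"dr":[0,0,0]},
  {"offset":[0,0,0],"dr":[0,0,0]},
  {"offset":[0,0,0],"dr":[0,0,0]},
])

```text
clock: 15.1
ee_pos: [483.3, 52.0, 274.8]
tcp_rot: [[0.953, 0.302, -0.003], [0.302, -0.953, -0.001], [-0.003, -0.0, -1.0]]
contact_force: [-0.2, -0.3, 0.7]
gripper_width: 0.0
gripper_force: 0.0
```

Call:
move_arm([
  {"offset":[0,0,0.6],"dr":[0,0,0]},
  {"offset":[0,0,0.5],"dr":[0,0,0]},
  {"offset":[0,0,0.4],"dr":[0,0,0]},
  {"offset":[0,0,0.4],"dr":[0,0,0]},
  {"offset":[0,0,0.4],"dr":[0,0,0]},
  {"offset":[0,0,0.4],"dr":[0,0,0]},
  {"offset":[0,0,0.4],"dr":[0,0,0]},
  {"offset":[0,0,0.4],"dr":[0,0,0]},
  {"offset":[0,0,0.3],"dr":[0,0,0]},
  {"offset":[0,0,0.3],"dr":[0,0,0]},
  {"offset":[0,0,0.2],"dr":[0,0,0]},
  {"offset":[0,0,0],"dr":[0,0,0]},
])

```text
clock: 16.1
ee_pos: [485.5, 50.9, 146.6]
tcp_rot: [[0.954, 0.299, 0.0], [0.299, -0.954, -0.0], [0.0, 0.0, -1.0]]
contact_force: [0.7, -0.6, 3.2]
gripper_width: 0.001
gripper_force: 1.3
```

Call:
move_arm([
  {"offset":[0,0,0.1],"dr":[0,0,0]},
  {"offset":[0,0,0],"dr":[0,0,0]},
  {"offset":[0,0,0],"dr":[0,0,0]},
])

```text
clock: 16.35
ee_pos: [485.7, 50.9, 145.6]
tcp_rot: [[0.954, 0.299, 0.001], [0.299, -0.954, -0.001], [0.001, 0.001, -1.0]]
contact_force: [-1.7, -1.9, 6.8]
gripper_width: -0.0
gripper_force: 3.3
```

Call:
move_arm([
  {"offset":[0,0,-0.2],"dr":[0,0,0]},
  {"offset":[0,0,-0.3],"dr":[0,0,0]},
  {"offset":[0,0,-0.6],"dr":[0,0,0]},
  {"offset":[0,0,-1],"dr":[0,0,0]},
  {"offset":[0,0,-1],"dr":[0,0,0]},
  {"offset":[0,0,-1],"dr":[0,0,0]},
  {"offset":[0,0,-0.6],"dr":[0,0,0]},
  {"offset":[0,0,0],"dr":[0,0,0]},
])

```text
clock: 17.02
ee_pos: [487.9, 52.6, 290.9]
tcp_rot: [[0.954, 0.3, 0.01], [0.3, -0.954, 0.001], [0.01, 0.003, -1.0]]
contact_force: [0.4, -0.8, 0.4]
gripper_width: -0.003
gripper_force: 0.0
```

```bash
python3 - <<'E'
from h import *; from fit import g2w,w2g
g=np.load('g.npy'); 
for c in ['scene','top']:
    im,d=imaging.read_camera(c); P=pose(c); G=w2g(g,cloud(P,d,d>0))
    q=G[(G[:,0]>-165)&(G[:,0]<-100)&(abs(G[:,1])<25)&(G[:,2]>100)&(G[:,2]<175)]; print(c,len(q),np.median(q,0) if len(q) else 0, q.min(0),q.max(0))
# stylus / holder target
go([540.6,324,230],[1,-0.06])
E
```

```text
scene 325 [-126.91707035   -2.45303056  151.16895746] [-155.55676519  -21.66744962  142.5370904 ] [-100.51076873   13.47339953  154.57397532]Traceback (most recent call last):
  File "<stdin>", line 5, in <module>
    return umr_minimum(a, axis, None, out, keepdims, initial, where)
ValueError: zero-size array to reduction operation minimum which has no identity
```

Lever is latched (paddle z ≈ 151). On to the stylus, keeping the orientation.

```bash
python3 - <<'E'
from h import *
go([520,324,290])
E
```

```text
pos [485.1  51.8 286.2] t 17.12 j7 [ 0.39  0.06 -0.6   1.89  0.04  1.2  -1.48] w 0.007 F [-0.7  1.6 -0.3] 0.0
offset mm [ 114.9 -249.2   -3.7] =rows [ 3.83 -8.31 -0.12]
  dr deg (tool) [0. 0. 0.]
```

Call:
move_arm([
  {"offset":[0.2,-0.4,0],"dr":[0,0,0]},
  {"offset":[0.38,-0.83,0],"dr":[0,0,0]},
  {"offset":[0.38,-0.83,0],"dr":[0,0,0]},
  {"offset":[0.38,-0.83,0],"dr":[0,0,0]},
  {"offset":[0.38,-0.83,0],"dr":[0,0,0]},
  {"offset":[0.38,-0.83,0],"dr":[0,0,0]},
  {"offset":[0.38,-0.83,0],"dr":[0,0,0]},
  {"offset":[0.38,-0.83,0],"dr":[0,0,0]},
  {"offset":[0.38,-0.83,0],"dr":[0,0,0]},
  {"offset":[0.38,-0.83,0],"dr":[0,0,0]},
  {"offset":[0.3,-0.5,0],"dr":[0,0,0]},
  {"offset":[0,0,0],"dr":[0,0,0]},
  {"offset":[0,0,0],"dr":[0,0,0]},
], jaw=50)

```text
clock: 18.2
ee_pos: [520.3, 326.8, 283.1]
tcp_rot: [[0.953, 0.302, -0.004], [0.302, -0.953, -0.001], [-0.004, -0.0, -1.0]]
contact_force: [0.3, -1.1, -0.1]
gripper_width: 0.588
gripper_force: 0.0
```

```bash
python3 - <<'E'
from h import *
P=pose('wrist'); im,d=imaging.read_camera('wrist'); cv2.imwrite('pics/w3.png',im[:,:,::-1])
X=cloud(P,d,d>0); n=np.hypot(X[:,0]-540,X[:,1]-323)
h=X[(n<60)&(X[:,2]>50)&(X[:,2]<62)]; print('holder',cv2.minAreaRect(h[:,:2].astype(np.float32)),len(h))
for lo,hi in [(60.5,70),(70,95),(95,120),(120,128),(128,140)]:
    q=X[(n<30)&(X[:,2]>lo)&(X[:,2]<hi)]; print(lo,len(q),q.mean(0),q.min(0),q.max(0)) if len(q) else 0
for q in ['stylus','holder']:
    for r in look_for('wrist',q)[:2]: print(q,r)
go([540.6,324,81])
E
```

```text
holder ((537.5814208984375, 322.17864990234375), (60.20918273925781, 59.82801818847656), 86.59911346435547) 3481
60.5 2246 [542.25933155 323.72320834  61.87277578] [510.02476111 293.20155207  60.500651  ] [568.01670987 351.97055385  69.61290767]
70 57 [542.46354953 324.32036171  82.41254903] [538.30784498 316.22819085  70.48783465] [544.33861876 329.30896548  94.99580249]
95 91 [542.96954864 324.79613563 108.41040635] [537.89144337 316.48913124  95.15847137] [545.00646256 329.35684236 119.88675059]
120 31 [542.19559957 325.2344549  124.17272391] [536.56634167 316.83255471 120.60654987] [544.93743509 329.26434593 127.40822738]
128 308 [538.47870857 322.60759654 133.42014559] [531.19816871 315.89334688 128.07011812] [544.78484641 329.1974136  135.77389413]
stylus {'extent': [319.2, 171.2, 29.9, 43.5], 'conf': 0.57}
stylus {'extent': [602.6, 28.1, 32.8, 76.1], 'conf': 0.44}
pos [522.  324.  284.1] t 18.35 j7 [-0.04  0.37 -0.74  1.6   0.26  1.28 -2.09] w 0.583 F [-0.5 -0.6 -0.2] 0.0
offset mm [ 18.2   5.2 203.1] =rows [0.61 0.17 6.77]
  dr deg (tool) [0. 0. 0.]
```

View pics/w3.png

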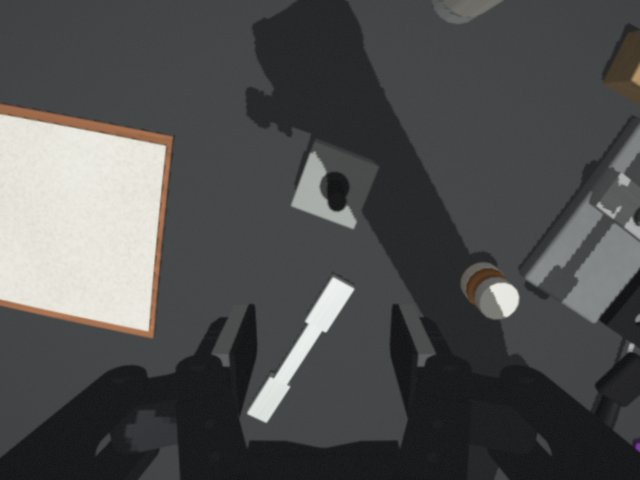

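Stylus handle top at (337,203), holder around (335,183), upright. Descend to grasp.

Call:
move_arm([
  {"offset":[0.5,0.2,0.3],"dr":[0,0,0]},
  {"offset":[0,0,0.8],"dr":[0,0,0]},
  {"offset":[0,0,1],"dr":[0,0,0]},
  {"offset":[0,0,1],"dr":[0,0,0]},
  {"offset":[0,0,1],"dr":[0,0,0]},
  {"offset":[0,0,1],"dr":[0,0,0]},
  {"offset":[0,0,0.9],"dr":[0,0,0]},
  {"offset":[0,0,0.5],"dr":[0,0,0]},
  {"offset":[0,0,0.2],"dr":[0,0,0]},
  {"offset":[0,0,0],"dr":[0,0,0]},
  {"offset":[0,0,0],"dr":[0,0,0]},
])

```text
clock: 19.27
ee_pos: [539.0, 325.1, 85.5]
tcp_rot: [[0.954, 0.298, 0.002], [0.298, -0.954, 0.001], [0.002, -0.0, -1.0]]
contact_force: [0.3, 0.3, 1.1]
gripper_width: 0.586
gripper_force: 0.0
```

```bash
python3 - <<'E'
from h import *
go([538.5,322.7,81])
E
```

```text
pos [539.  325.1  85.5] t 19.27 j7 [-0.11  0.6  -0.64  1.73  0.42  0.96 -2.19] w 0.586 F [0.3 0.3 1.1] 0.0
offset mm [-1.2  2.1  4.5] =rows [-0.04  0.07  0.15]
  dr deg (tool) [0. 0. 0.]
```

Call:
move_arm([
  {"offset":[-0.03,0.06,0.13],"dr":[0,0,0]},
  {"offset":[0,0,0],"dr":[0,0,0]},
  {"offset":[0,0,0],"dr":[0,0,0]},
])

```text
clock: 19.52
ee_pos: [538.5, 323.2, 81.6]
tcp_rot: [[0.954, 0.299, 0.002], [0.299, -0.954, 0.001], [0.002, -0.0, -1.0]]
contact_force: [0.1, 0.2, 0.3]
gripper_width: 0.585
gripper_force: 0.0
```

Call:
move_arm([
  {"offset":[0,0,0],"dr":[0,0,0]},
  {"offset":[0,0,0],"dr":[0,0,0]},
  {"offset":[0,0,0],"dr":[0,0,0]},
  {"offset":[0,0,0],"dr":[0,0,0]},
  {"offset":[0,0,0],"dr":[0,0,0]},
  {"offset":[0,0,0],"dr":[0,0,0]},
  {"offset":[0,0,0],"dr":[0,0,0]},
  {"offset":[0,0,0],"dr":[0,0,0]},
  {"offset":[0,0,0],"dr":[0,0,0]},
], jaw=3, grip_force=60)

```text
clock: 20.27
ee_pos: [538.0, 323.2, 80.9]
tcp_rot: [[0.954, 0.299, 0.001], [0.299, -0.954, 0.0], [0.001, -0.0, -1.0]]
contact_force: [0.2, 0.2, 4.1]
gripper_width: 0.146
gripper_force: 58.4
```

Call:
move_arm([
  {"offset":[0,0,-0.2],"dr":[0,0,0]},
  {"offset":[0,0,-0.5],"dr":[0,0,0]},
  {"offset":[0,0,-0.7],"dr":[0,0,0]},
  {"offset":[0,0,-0.8],"dr":[0,0,0]},
  {"offset":[0,0,-0.8],"dr":[0,0,0]},
  {"offset":[0,0,-0.8],"dr":[0,0,0]},
  {"offset":[0,0,-0.8],"dr":[0,0,0]},
  {"offset":[0,0,-0.8],"dr":[0,0,0]},
  {"offset":[0,0,-0.4],"dr":[0,0,0]},
  {"offset":[0,0,0],"dr":[0,0,0]},
  {"offset":[0,0,0],"dr":[0,0,0]},
])

```text
clock: 21.18
ee_pos: [537.7, 323.1, 254.9]
tcp_rot: [[0.954, 0.299, 0.001], [0.299, -0.954, 0.0], [0.001, 0.0, -1.0]]
contact_force: [0.1, -0.5, 0.4]
gripper_width: 0.149
gripper_force: 58.4
```

```bash
python3 - <<'E'
from h import *
s=ctrl.get_state(); R=np.array(s['tcp_rot']); p=np.array(s['ee_pos'])
for c in ['scene','top','wrist']:
    P=pose(c); im,d=imaging.read_camera(c); cv2.imwrite(f'pics/s_{c}.png',im[:,:,::-1])
    X=cloud(P,d,d>0); T=(X-p)@R
    for lo,hi in [(0,18),(28,36),(36,55),(55,75)]:
        q=T[(np.hypot(T[:,0],T[:,1])<25)&(T[:,2]>lo)&(T[:,2]<hi)]
        if len(q): print(c,lo,len(q),q.mean(0).round(1),q.min(0).round(1),q.max(0).round(1))
b=[497.9,-46.6]
go([*b,200])
E
```

```text
scene 0 124 [ 6.1  1.8 13.5] [ -9.4 -13.2   0. ] [14.6 12.2 18. ]
scene 28 23 [ 5.1  2.  32.5] [ 0.4 -3.5 29.1] [ 8.2  5.3 36. ]
scene 36 45 [ 4.7  1.1 44.7] [-0.4 -4.5 36.2] [ 8.3  4.9 54.3]
scene 55 28 [ 3.5  0.4 64.9] [ 0.4 -2.7 56.2] [ 5.1  3.  73.5]
top 0 8 [-5.   8.8 15.2] [-8.   3.1  3. ] [-2.7 12.  17.8]
top 55 7 [ 1.3  2.  66.5] [-0.2  0.7 57.8] [ 3.1  3.2 73.7]
wrist 0 781 [ 4.3  1.1 10.5] [ -2.2 -10.9   0. ] [11.4 13.5 18. ]
wrist 36 43 [ 2.6  1.2 48.4] [ 1.  -1.7 43.6] [ 4.1  4.5 55. ]
wrist 55 121 [ 0.6  1.3 65.1] [-1.  -1.4 55.2] [ 1.7  4.  74.9]
pos [536.7 321.9 252.1] t 21.33 j7 [-0.04  0.42 -0.72  1.6   0.29  1.23 -2.09] w 0.152 F [-0.5  0.4 -0.6] 58.362470269203186
offset mm [-147.1  339.9   53. ] =rows [-4.9  11.33  1.77]
  dr deg (tool) [0. 0. 0.]
```

Call:
move_arm([
  {"offset":[-0.1,0.2,-0.4],"dr":[0,0,0]},
  {"offset":[-0.25,0.6,0],"dr":[0,0,0]},
  {"offset":[-0.41,0.95,0],"dr":[0,0,0]},
  {"offset":[-0.41,0.95,0],"dr":[0,0,0]},
  {"offset":[-0.41,0.95,0],"dr":[0,0,0]},
  {"offset":[-0.41,0.95,0],"dr":[0,0,0]},
  {"offset":[-0.41,0.95,0],"dr":[0,0,0]},
  {"offset":[-0.41,0.95,0],"dr":[0,0,0]},
  {"offset":[-0.41,0.95,0],"dr":[0,0,0]},
  {"offset":[-0.41,0.95,0],"dr":[0,0,0]},
  {"offset":[-0.41,0.95,0],"dr":[0,0,0]},
  {"offset":[-0.41,0.95,0],"dr":[0,0,0]},
  {"offset":[-0.41,0.95,0],"dr":[0,0,0]},
  {"offset":[-0.04,0.08,0.5],"dr":[0,0,0]},
  {"offset":[0,0,0.9],"dr":[0,0,0]},
  {"offset":[0,0,1],"dr":[0,0,0]},
  {"offset":[0,0,0.9],"dr":[0,0,0]},
  {"offset":[0,0,0.5],"dr":[0,0,0]},
  {"offset":[0,0,0],"dr":[0,0,0]},
  {"offset":[0,0,0],"dr":[0,0,0]},
])

```text
clock: 23.0
ee_pos: [498.1, -45.5, 151.7]
tcp_rot: [[0.954, 0.299, -0.003], [0.299, -0.954, 0.001], [-0.002, -0.002, -1.0]]
contact_force: [0.0, 0.5, 0.1]
gripper_width: 0.146
gripper_force: 58.5
```

```bash
python3 - <<'E'
from h import *
go([497.9,-46.6,125])
P=pose('wrist'); im,d=imaging.read_camera('wrist'); np.savez('w4.npz',im=im,d=d); print(mark_of('wrist','zero_mouth')[:2])
s=ctrl.get_state(); R=np.array(s['tcp_rot']); tip=np.array(s['ee_pos'])+R@[0,0.8,73.5]
print('tip px',proj(P,tip),'btn px',proj(P,[497.9,-46.6,29]))
print(P[2]-s['ee_pos'],P[1][:,2])
u=proj(P,[497.9,-46.6,35])[0].astype(int); x0=max(0,min(u[0]-130,380)); y0=max(0,min(u[1]-100,280)); print(x0,y0)
cv2.imwrite('pics/w4.png',cv2.resize(im[y0:y0+200,x0:x0+260,::-1],None,fx=3,fy=3)[:600,:780])
E
```

```text
pos [498.1 -45.5 151.7] t 23.0 j7 [ 0.51  0.24 -0.56  2.    0.16  0.94 -1.39] w 0.146 F [0.  0.5 0.1] 58.49375009536743
offset mm [-0.5  1.  26.7] =rows [-0.02  0.03  0.89]
  dr deg (tool) [0. 0. 0.]
[{'centre': [234.2, 325.1], 'conf': 0.81}]
tip px [[326.09149072 254.11657907]] btn px [[324.90616984 233.88125279]]
[ 67.46980624  21.70532689 141.15727839] [-0.27879622 -0.08629111 -0.95646564]
194 136
```

View pics/w4.png

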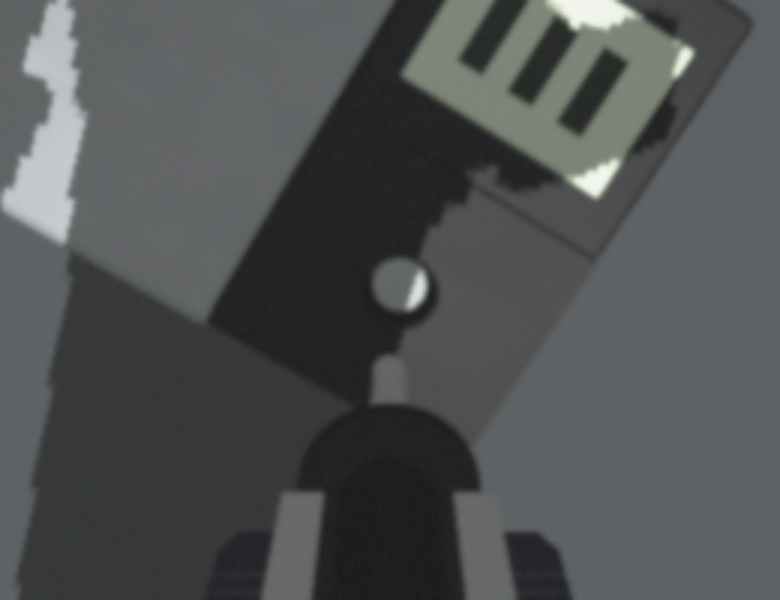

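```bash
python3 - <<'E'
from h import *
P=pose('wrist'); s=ctrl.get_state(); R=np.array(s['tcp_rot']); p=np.array(s['ee_pos']); print(p)
T=lambda X: proj(P,p+np.array(X)@R.T).round(1)
th=np.linspace(0,2*np.pi,24)
for x0 in (-3,-2,-1,0):
    ring=np.c_[x0+3*np.cos(th),3*np.sin(th),np.full(24,73.)]; q=T(ring); print(x0,'top row',q[:,1].min(),'cols',q[:,0].min(),q[:,0].max())
    ring=np.c_[x0+13*np.cos(th),13*np.sin(th),np.full(24,17.)]; q=T(ring); print('  collar top row',q[:,1].min(),'cols',q[:,0].min(),q[:,0].max())
print('obs tip top row',136+354/3,'cols',194+371/3,194+408/3,'; collar top',136+404/3,'cols',194+297/3,194+481/3)
m=onz(P,[[194+405/3,136+289/3]],35)[0]; b=onz(P,[[194+400/3,136+285/3]],29)[0]; print('mouth',m,'btn',b,'tool rel',(m-p)@R,(b-p)@R)
E
```

```text
[500.33751236 -45.42912361 153.7766721 ]
-3 top row 257.5 cols 317.7 328.6
  collar top row 277.8 cols 292.5 354.0
-2 top row 255.7 cols 317.7 328.6
  collar top row 275.5 cols 292.4 354.1
-1 top row 254.0 cols 317.7 328.6
  collar top row 273.2 cols 292.4 354.1
0 top row 252.2 cols 317.7 328.6
  collar top row 270.9 cols 292.3 354.2
obs tip top row 254.0 cols 317.6666666666667 330.0 ; collar top 270.66666666666663 cols 293.0 354.33333333333337
mouth [503.52433936 -48.54552915  35.        ] btn [502.56344146 -47.78375877  29.        ] tool rel [  1.85493667   3.82791681 118.78414013] [  1.15323041   2.80849615 124.78180707]
```

Call:
move_arm([
  {"offset":[0.07,0.1,0],"dr":[0,0,0]},
  {"offset":[0,0,0.3],"dr":[0,0,0]},
  {"offset":[0,0,0.5],"dr":[0,0,0]},
  {"offset":[0,0,0.3],"dr":[0,0,0]},
  {"offset":[0,0,0.15],"dr":[0,0,0]},
  {"offset":[0,0,0],"dr":[0,0,0]},
  {"offset":[0,0,0],"dr":[0,0,0]},
])

```text
clock: 23.68
ee_pos: [502.1, -47.5, 114.7]
tcp_rot: [[0.954, 0.299, -0.0], [0.299, -0.954, 0.0], [-0.0, -0.0, -1.0]]
contact_force: [-0.6, 0.1, -0.6]
gripper_width: 0.147
gripper_force: 58.5
```

```bash
python3 - <<'E'
from h import *
s=ctrl.get_state(); p=np.array(s['ee_pos']); print(p, s['contact_force'])
P=pose('wrist'); im,d=imaging.read_camera('wrist')
cv2.imwrite('pics/w5.png',cv2.resize(im[190:310,240:400,::-1],None,fx=4.5,fy=4.5,interpolation=cv2.INTER_CUBIC))
E
```

```text
[502.05266114 -47.48991265 114.73888095] [-0.59929908  0.12234159 -0.62610151]
```

View pics/w5.png

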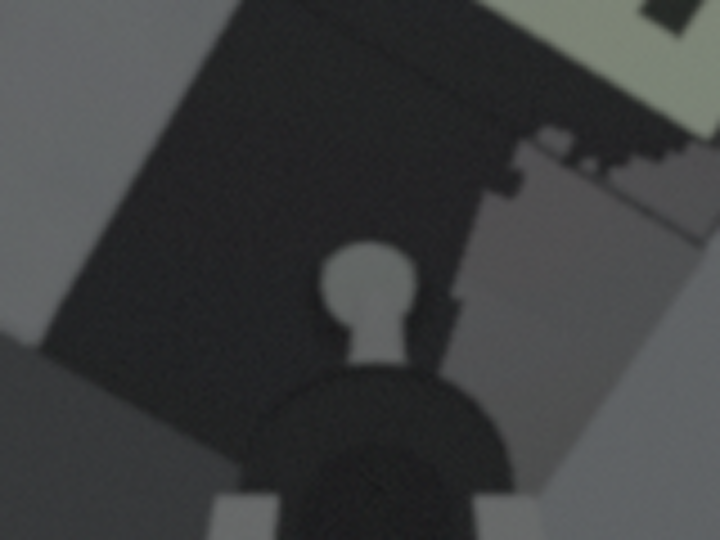

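Button at crop (368,287), stylus tip column at 377: about 1 mm to the right. Compute the remaining shift.

```bash
python3 - <<'E'
from h import *
m=imaging.camera_model('wrist'); H=np.array(m['hand_eye']); P=(m,H[:3,:3],H[:3,3])
uv=[[240+368/4.5,190+287/4.5]]
for z in (84.5,85.7,87): print(z,onz(P,uv,z))
print('tip col ->', onz(P,[[240+377/4.5,259]],73))
E
```

```text
84.5 [[-1.62337139 -0.78671806 84.5       ]]
85.7 [[-2.01433044 -0.79017636 85.7       ]]
87 [[-2.43786941 -0.79392285 87.        ]]
tip col -> [[-0.87990874  0.33578697 73.        ]]
```

Call:
move_arm([
  {"offset":[-0.04,-0.04,0],"dr":[0,0,0]},
  {"offset":[0,0,0.1],"dr":[0,0,0]},
  {"offset":[0,0,0.1],"dr":[0,0,0]},
  {"offset":[0,0,0.1],"dr":[0,0,0]},
  {"offset":[0,0,0.1],"dr":[0,0,0]},
  {"offset":[0,0,0],"dr":[0,0,0]},
  {"offset":[0,0,0],"dr":[0,0,0]},
])

```text
clock: 24.32
ee_pos: [500.3, -46.8, 102.5]
tcp_rot: [[0.954, 0.299, -0.001], [0.299, -0.954, 0.0], [-0.001, -0.0, -1.0]]
contact_force: [0.9, 0.3, 0.5]
gripper_width: 0.147
gripper_force: 58.5
```

Call:
move_arm([
  {"offset":[0,0,0.06],"dr":[0,0,0]},
  {"offset":[0,0,0.06],"dr":[0,0,0]},
  {"offset":[0,0,0.05],"dr":[0,0,0]},
  {"offset":[0,0,0],"dr":[0,0,0]},
  {"offset":[0,0,0],"dr":[0,0,0]},
])

```text
clock: 24.73
ee_pos: [501.0, -46.8, 98.2]
tcp_rot: [[0.954, 0.299, 0.001], [0.299, -0.954, -0.0], [0.001, 0.0, -1.0]]
contact_force: [-0.5, 0.4, 3.2]
gripper_width: 0.146
gripper_force: 58.5
```

Pressing at 3.2 N; push a little more until the stop shows.

Call:
move_arm([
  {"offset":[0,0,0.06],"dr":[0,0,0]},
  {"offset":[0,0,0.04],"dr":[0,0,0]},
  {"offset":[0,0,0],"dr":[0,0,0]},
  {"offset":[0,0,0],"dr":[0,0,0]},
  {"offset":[0,0,0],"dr":[0,0,0]},
])

```text
clock: 25.15
ee_pos: [501.9, -46.6, 97.2]
tcp_rot: [[0.954, 0.299, 0.001], [0.299, -0.954, -0.001], [0.001, 0.001, -1.0]]
contact_force: [-3.8, 0.6, 14.9]
gripper_width: 0.147
gripper_force: 60.0
```

Button bottomed at tip z ≈ 24. Retract and return to the holder.

Call:
move_arm([
  {"offset":[0,0,-0.2],"dr":[0,0,0]},
  {"offset":[0,0,-0.4],"dr":[0,0,0]},
  {"offset":[0,0,-0.8],"dr":[0,0,0]},
  {"offset":[0,0,-1],"dr":[0,0,0]},
  {"offset":[0,0,-1],"dr":[0,0,0]},
  {"offset":[0,0,-1],"dr":[0,0,0]},
  {"offset":[0,0,-1],"dr":[0,0,0]},
  {"offset":[0.2,-0.4,-0.3],"dr":[0,0,0]},
  {"offset":[0.41,-0.95,0],"dr":[0,0,0]},
  {"offset":[0.41,-0.95,0],"dr":[0,0,0]},
  {"offset":[0.41,-0.95,0],"dr":[0,0,0]},
  {"offset":[0.41,-0.95,0],"dr":[0,0,0]},
  {"offset":[0.41,-0.95,0],"dr":[0,0,0]},
  {"offset":[0.41,-0.95,0],"dr":[0,0,0]},
  {"offset":[0.41,-0.95,0],"dr":[0,0,0]},
  {"offset":[0.41,-0.95,0],"dr":[0,0,0]},
  {"offset":[0.41,-0.95,0],"dr":[0,0,0]},
  {"offset":[0.41,-0.95,0],"dr":[0,0,0]},
  {"offset":[0.41,-0.95,0],"dr":[0,0,0]},
])

```text
clock: 26.73
ee_pos: [537.0, 307.9, 264.6]
tcp_rot: [[0.954, 0.3, -0.002], [0.3, -0.954, -0.0], [-0.002, -0.0, -1.0]]
contact_force: [0.4, 0.9, -0.1]
gripper_width: 0.145
gripper_force: 58.4
```

Call:
move_arm([
  {"offset":[0.2,-0.4,0],"dr":[0,0,0]},
  {"offset":[0,0,0],"dr":[0,0,0]},
  {"offset":[0,0,0],"dr":[0,0,0]},
  {"offset":[0,0,0],"dr":[0,0,0]},
])

```text
clock: 27.07
ee_pos: [540.4, 317.2, 265.0]
tcp_rot: [[0.955, 0.297, -0.001], [0.297, -0.955, -0.002], [-0.002, 0.002, -1.0]]
contact_force: [0.2, -0.4, -0.8]
gripper_width: 0.15
gripper_force: 58.5
```

```bash
python3 - <<'E'
from h import *
for k in range(4): go([538,323.2,150]); P=pose('wrist'); im,d=imaging.read_camera('wrist')
s=ctrl.get_state(); R=np.array(s['tcp_rot']); T=(cloud(P,d,d>0)-P[2])@np.eye(3)
X=(cloud(P,d,d>0)-s['ee_pos'])@R
for lo,hi in [(36,55),(55,75)]:
    q=X[(np.hypot(X[:,0],X[:,1])<20)&(X[:,2]>lo)&(X[:,2]<hi)]; print(lo,len(q),q.mean(0).round(1),q.min(0).round(1),q.max(0).round(1))
E
```

```text
pos [540.4 317.2 265. ] t 27.07 j7 [-0.02  0.41 -0.74  1.59  0.29  1.26 -2.08] w 0.15 F [ 0.2 -0.4 -0.8] 58.50429832935333
offset mm [ -0.3  -6.7 115. ] =rows [-0.01 -0.22  3.83]
  dr deg (tool) [0. 0. 0.]
pos [540.8 316.7 265.2] t 27.12 j7 [-0.02  0.41 -0.74  1.59  0.29  1.26 -2.08] w 0.146 F [-0.4 -0.7 -1.1] 58.50409984588623
offset mm [ -0.6  -7.3 115.2] =rows [-0.02 -0.24  3.84]
  dr deg (tool) [0. 0. 0.]
pos [540.9 316.6 265.4] t 27.17 j7 [-0.02  0.41 -0.74  1.59  0.29  1.26 -2.08] w 0.149 F [-0.4 -0.8 -0.7] 58.50435018539429
offset mm [ -0.8  -7.4 115.4] =rows [-0.03 -0.25  3.85]
  dr deg (tool) [0. 0. 0.]
pos [540.9 316.8 265.6] t 27.22 j7 [-0.02  0.41 -0.74  1.59  0.29  1.26 -2.08] w 0.147 F [ 0.5 -0.2 -0.6] 58.5044002532959
offset mm [ -0.9  -7.2 115.6] =rows [-0.03 -0.24  3.85]
  dr deg (tool) [0. 0. 0.]
36 51 [ 3.7  0.7 47. ] [ 1.9 -2.2 40. ] [ 5.4  4.1 54.9]
55 116 [ 2.   0.8 63.4] [ 0.3 -1.9 55.2] [ 2.9  3.5 72.6]
```

Call:
move_arm([
  {"offset":[-0.03,-0.24,0.5],"dr":[0,0,0]},
  {"offset":[0,0,0.9],"dr":[0,0,0]},
  {"offset":[0,0,1],"dr":[0,0,0]},
  {"offset":[0,0,0.8],"dr":[0,0,0]},
  {"offset":[0,0,0.5],"dr":[0,0,0]},
  {"offset":[0,0,0.3],"dr":[0,0,0]},
  {"offset":[0,0,0],"dr":[0,0,0]},
  {"offset":[0,0,0],"dr":[0,0,0]},
  {"offset":[0,0,0],"dr":[0,0,0]},
  {"offset":[0,0,0],"dr":[0,0,0]},
])

```text
clock: 28.1
ee_pos: [538.3, 326.9, 147.9]
tcp_rot: [[0.954, 0.299, 0.003], [0.299, -0.954, 0.002], [0.004, -0.001, -1.0]]
contact_force: [0.3, 0.0, -0.2]
gripper_width: 0.143
gripper_force: 58.5
```

```bash
python3 - <<'E'
from h import *
for k in range(3): go([538,323.2,110]); im,d=imaging.read_camera('wrist')
m=imaging.camera_model('wrist'); H=np.array(m['hand_eye']); P=(m,H[:3,:3],H[:3,3]); s=ctrl.get_state()
u=proj(P,[[0,0,s['ee_pos'][2]-60]])[0]; print(u,'tip',proj(P,[[0,0,73]]))
x0,y0=int(u[0])-80,int(u[1])-60; print(x0,y0)
cv2.imwrite('pics/w6.png',cv2.resize(im[y0:y0+120,x0:x0+160,::-1],None,fx=4.5,fy=4.5,interpolation=cv2.INTER_CUBIC))
E
```

```text
pos [538.3 326.9 147.9] t 28.1 j7 [-0.07  0.53 -0.7   1.69  0.38  1.06 -2.16] w 0.143 F [ 0.3  0.  -0.2] 58.49704921245575
offset mm [-1.6  3.5 37.9] =rows [-0.05  0.12  1.26]
  dr deg (tool) [0. 0. 0.]
pos [538.2 326.8 147.7] t 28.15 j7 [-0.07  0.53 -0.7   1.7   0.38  1.06 -2.16] w 0.142 F [-0.4 -0.4 -0.4] 58.49685072898865
offset mm [-1.4  3.4 37.7] =rows [-0.05  0.11  1.26]
  dr deg (tool) [0. 0. 0.]
pos [538.  326.6 147.4] t 28.2 j7 [-0.07  0.53 -0.7   1.7   0.38  1.06 -2.16] w 0.149 F [-0.   0.5 -1.1] 58.49657893180847
offset mm [-1.1  3.3 37.4] =rows [-0.04  0.11  1.25]
  dr deg (tool) [0. 0. 0.]
[323.14465936 249.73220521] tip [[323.16249854 257.47599201]]
243 189
```

View pics/w6.png

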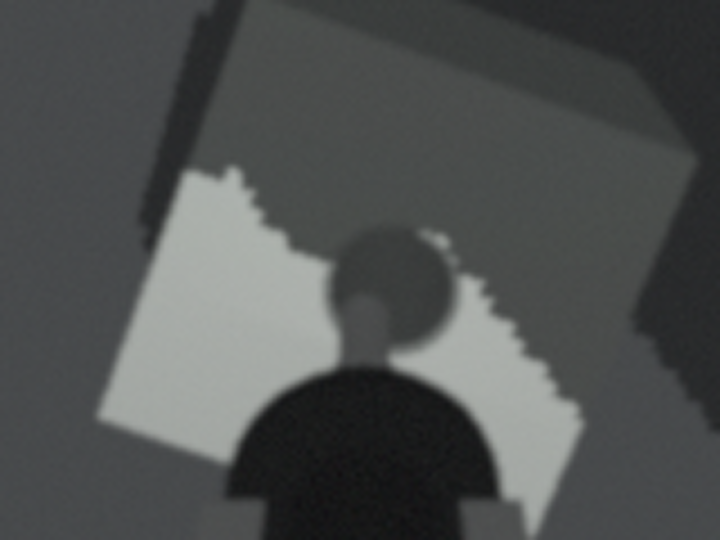

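Hole at crop (392,288), tip at column 364: shift +3.3 mm y, about −1.3 mm x (agrees with the recorded pose), then insert.

Call:
move_arm([
  {"offset":[-0.04,0.11,0],"dr":[0,0,0]},
  {"offset":[0,0,0],"dr":[0,0,0]},
  {"offset":[0,0,0.2],"dr":[0,0,0]},
  {"offset":[0,0,0.3],"dr":[0,0,0]},
  {"offset":[0,0,0.3],"dr":[0,0,0]},
  {"offset":[0,0,0.3],"dr":[0,0,0]},
  {"offset":[0,0,0.1],"dr":[0,0,0]},
  {"offset":[0,0,0],"dr":[0,0,0]},
  {"offset":[0,0,0],"dr":[0,0,0]},
])

```text
clock: 29.0
ee_pos: [536.7, 322.4, 109.1]
tcp_rot: [[0.954, 0.299, -0.001], [0.299, -0.954, -0.0], [-0.001, -0.0, -1.0]]
contact_force: [0.3, -0.7, 1.0]
gripper_width: 0.144
gripper_force: 58.5
```

```bash
python3 - <<'E'
from h import *
for k in range(2): go([538,323.2,82.5]); im,d=imaging.read_camera('wrist')
E
```

```text
pos [536.7 322.4 109.1] t 29.0 j7 [-0.08  0.57 -0.68  1.73  0.41  1.   -2.18] w 0.144 F [ 0.3 -0.7  1. ] 58.49615156650543
offset mm [ 1.6 -0.4 26.6] =rows [ 0.05 -0.01  0.89]
  dr deg (tool) [0. 0. 0.]
pos [537.  322.7 109.7] t 29.05 j7 [-0.08  0.57 -0.68  1.72  0.41  1.   -2.18] w 0.143 F [-1.2  0.  -0.5] 58.49645733833313
offset mm [ 1.1 -0.2 27.2] =rows [ 0.04 -0.01  0.91]
  dr deg (tool) [0. 0. 0.]
```

Call:
move_arm([
  {"offset":[0.03,0,0.2],"dr":[0,0,0]},
  {"offset":[0,0,0.2],"dr":[0,0,0]},
  {"offset":[0,0,0.2],"dr":[0,0,0]},
  {"offset":[0,0,0.15],"dr":[0,0,0]},
  {"offset":[0,0,0.1],"dr":[0,0,0]},
  {"offset":[0,0,0],"dr":[0,0,0]},
  {"offset":[0,0,0],"dr":[0,0,0]},
])

```text
clock: 29.68
ee_pos: [537.6, 322.5, 83.9]
tcp_rot: [[0.954, 0.299, -0.001], [0.299, -0.954, -0.0], [-0.001, 0.0, -1.0]]
contact_force: [-0.5, -0.9, 0.1]
gripper_width: 0.145
gripper_force: 58.5
```

Lower 2 mm more, release, and rise.

Call:
move_arm([
  {"offset":[0,0,0.07],"dr":[0,0,0]},
  {"offset":[0,0,0],"dr":[0,0,0]},
  {"offset":[0,0,0],"dr":[0,0,0]},
])

```text
clock: 29.93
ee_pos: [537.9, 322.7, 82.3]
tcp_rot: [[0.954, 0.299, 0.0], [0.299, -0.954, 0.0], [0.0, -0.0, -1.0]]
contact_force: [0.3, -0.3, -0.2]
gripper_width: 0.146
gripper_force: 58.5
```

Call:
move_arm([
  {"offset":[0,0,0],"dr":[0,0,0]},
  {"offset":[0,0,0],"dr":[0,0,0]},
  {"offset":[0,0,0],"dr":[0,0,0]},
  {"offset":[0,0,0],"dr":[0,0,0]},
  {"offset":[0,0,0],"dr":[0,0,0]},
  {"offset":[0,0,0],"dr":[0,0,0]},
  {"offset":[0,0,0],"dr":[0,0,0]},
], jaw=45)

```text
clock: 30.52
ee_pos: [537.8, 322.7, 82.2]
tcp_rot: [[0.954, 0.299, 0.0], [0.299, -0.954, -0.0], [0.0, 0.0, -1.0]]
contact_force: [-0.3, -0.4, -0.5]
gripper_width: 0.527
gripper_force: 0.0
```

Call:
move_arm([
  {"offset":[0,0,-0.2],"dr":[0,0,0]},
  {"offset":[0,0,-0.6],"dr":[0,0,0]},
  {"offset":[0,0,-1],"dr":[0,0,0]},
  {"offset":[0,0,-1],"dr":[0,0,0]},
  {"offset":[0,0,-1],"dr":[0,0,0]},
  {"offset":[0,0,-1],"dr":[0,0,0]},
  {"offset":[0,0,-1],"dr":[0,0,0]},
  {"offset":[0,0,-0.8],"dr":[0,0,0]},
  {"offset":[0,0,-0.3],"dr":[0,0,0]},
  {"offset":[0,0,0],"dr":[0,0,0]},
  {"offset":[0,0,0],"dr":[0,0,0]},
])

```text
clock: 31.43
ee_pos: [537.6, 322.4, 288.7]
tcp_rot: [[0.954, 0.299, -0.0], [0.299, -0.954, -0.0], [-0.0, 0.0, -1.0]]
contact_force: [-0.0, -0.2, -0.7]
gripper_width: 0.521
gripper_force: 0.0
```

```bash
python3 - <<'E'
from h import *; from fit import w2g
P=pose('scene'); im,d=imaging.read_camera('scene'); cv2.imwrite('pics/end.png',im[:,:,::-1]); X=cloud(P,d,d>0)
n=np.hypot(X[:,0]-540,X[:,1]-323)
q=X[(n<35)&(X[:,2]>75)&(X[:,2]<150)]; print('stylus',len(q),q.mean(0),q.max(0))
G=w2g(np.load('g.npy'),X); q=G[(G[:,0]>-165)&(G[:,0]<-100)&(abs(G[:,1])<25)&(G[:,2]>100)&(G[:,2]<300)]; print('paddle',np.median(q,0))
print(ctrl.get_state()['clock'])
E
```

```text
stylus 201 [543.81284641 322.63247137 108.98293565] [548.58698831 330.36579603 134.08391695]
paddle [-127.04897859   -2.42959455  151.14866813]
31.4833
```

View pics/end.png

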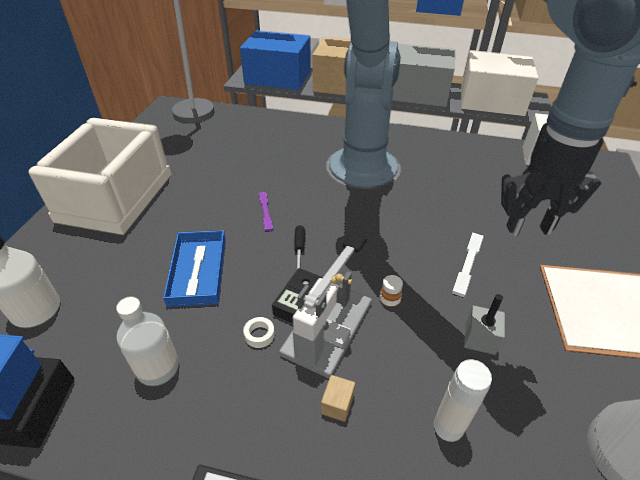

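The final picture shows the bar in the tray (196,270), lever down (350,245), stylus upright in its holder (492,310) as at the start, and the bystanders unmoved.

```bash
python3 -c "
from cell import finish_job; print(finish_job())"
```

```text
the job is handed in; nothing more can be done
None
```

The job is handed in, with no verdict returned: the bar lies flat in the tray, the lever is latched, the stylus bottomed the zero button (about 15 N, depth judged from arm height) and stands in its holder again, and the bystanders look unmoved.

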